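# Dry-run the weld seam

### The job

Make a dry run of the tacked seam before it is welded: with the fingers pointing straight down and the middle of the fingertips over the seam, follow the seam around the edge of the small plate, the tips one to two centimetres above the tack welds and without touching the work, passing over all seven tacks in order from the free end of the long straight leg, around the cut corner, to the last tack on the short leg. Finish there, holding the fingertips still above the last tack as a welder does to shield the end of the bead. Leave the work and the things lying on and around it where they are.

Things in the scene. Friction and masses are not known exactly. Their poses are not given: they have to be found in the camera images.
- work: Loose 3.2 kg steel weldment lying flat, at any turn: dark base plate 210 x 150 x 10 mm; on it a brighter plate 134 x 93 x 8 mm, one corner cut at 45 degrees (top 18 mm above bench). Seam along its edge: long leg 90 mm, slanting leg 60, short leg 30. Origin: bench level, +3 mm in x, +12 in y from the base plate's centre. x: along the long leg, start to corner; y: from small plate out over the long leg; z up.
- pipe: Short loose pipe offcut, 48 mm outside diameter, 36 mm tall, standing upright on top of the small plate, at least 35 mm clear of the seam (its top is 54 mm above the bench). Origin: centre of its underside. Leave alone.
- hammer: Hammer lying on the bench beside the work, 260 mm long, 26 mm high. Origin: underside. Leave alone.
- brush: Wooden-backed wire brush, 240 mm long, 28 wide, 34 high, lying on the bench beside the work. Origin: centre of the underside. Leave alone.
- angle: Offcut of grey angle iron, 120 mm long, 40 x 40 mm legs, one leg standing up 40 mm, on the bench beside the work. Origin: centre of the underside. Leave alone.
- tack1 (a point): Top of tack weld 1 of 7, at the free end of the straight long leg of the seam: the START. A dark bead 18 mm long, 10 wide, at the small plate's edge. Point on its crest, 19.5 mm above the bench (1.5 mm above the small plate's top); in the work's frame at x -70, y 25 mm. Axes as the work's.
- tack2 (a point): Top of tack weld 2 of 7, on the long leg. A dark bead 18 mm long, 10 wide, at the small plate's edge. Point on its crest, 19.5 mm above the bench (1.5 mm above the small plate's top); in the work's frame at x -40, y 25 mm. Axes as the work's.
- tack3 (a point): Top of tack weld 3 of 7, on the long leg. A dark bead 18 mm long, 10 wide, at the small plate's edge. Point on its crest, 19.5 mm above the bench (1.5 mm above the small plate's top); in the work's frame at x -10, y 25 mm. Axes as the work's.
- tack4 (a point): Top of tack weld 4 of 7, on the corner between the long leg and the slanting leg. A dark bead 18 mm long, 10 wide, at the small plate's edge. Point on its crest, 19.5 mm above the bench (1.5 mm above the small plate's top); in the work's frame at x 20, y 25 mm. Axes as the work's.
- tack5 (a point): Top of tack weld 5 of 7, in the middle of the slanting leg. A dark bead 18 mm long, 10 wide, at the small plate's edge. Point on its crest, 19.5 mm above the bench (1.5 mm above the small plate's top); in the work's frame at x 41.2, y 3.8 mm. Axes as the work's.
- tack6 (a point): Top of tack weld 6 of 7, on the corner between the slanting leg and the last, short leg. A dark bead 18 mm long, 10 wide, at the small plate's edge. Point on its crest, 19.5 mm above the bench (1.5 mm above the small plate's top); in the work's frame at x 62.4, y -17.4 mm. Axes as the work's.
- tack7 (a point): Top of tack weld 7 of 7, on the last short leg: the END of the seam. A dark bead 18 mm long, 10 wide, at the small plate's edge. Point on its crest, 19.5 mm above the bench (1.5 mm above the small plate's top); in the work's frame at x 62.4, y -47.4 mm. Axes as the work's.

How it is judged:
On the way, in this order (a step that is already met when the one before it is completed fails the run):
1. the fingertips point down at tack 1 from just above it (horizontal distance between the grasp point and tack1 below 0.011 m and z of the grasp point in the frame of work between 0.0385 and 0.0745 m and (angle between the grasp point's own z axis and vertical above 2.75 rad or angle between the grasp point's own z axis and vertical below 0.39 rad)), for 0.04 s.
2. the fingertips point down at tack 2 from just above it (horizontal distance between the grasp point and tack2 below 0.011 m and z of the grasp point in the frame of work between 0.0385 and 0.0745 m and (angle between the grasp point's own z axis and vertical above 2.75 rad or angle between the grasp point's own z axis and vertical below 0.39 rad)), for 0.04 s.
3. the fingertips point down at tack 3 from just above it (horizontal distance between the grasp point and tack3 below 0.011 m and z of the grasp point in the frame of work between 0.0385 and 0.0745 m and (angle between the grasp point's own z axis and vertical above 2.75 rad or angle between the grasp point's own z axis and vertical below 0.39 rad)), for 0.04 s.
4. the fingertips point down at tack 4 from just above it (horizontal distance between the grasp point and tack4 below 0.011 m and z of the grasp point in the frame of work between 0.0385 and 0.0745 m and (angle between the grasp point's own z axis and vertical above 2.75 rad or angle between the grasp point's own z axis and vertical below 0.39 rad)), for 0.04 s.
5. the fingertips point down at tack 5 from just above it (horizontal distance between the grasp point and tack5 below 0.011 m and z of the grasp point in the frame of work between 0.0385 and 0.0745 m and (angle between the grasp point's own z axis and vertical above 2.75 rad or angle between the grasp point's own z axis and vertical below 0.39 rad)), for 0.04 s.
6. the fingertips point down at tack 6 from just above it (horizontal distance between the grasp point and tack6 below 0.011 m and z of the grasp point in the frame of work between 0.0385 and 0.0745 m and (angle between the grasp point's own z axis and vertical above 2.75 rad or angle between the grasp point's own z axis and vertical below 0.39 rad)), for 0.04 s.
At the end, for the whole second after the job is handed in: The grasp point, 19 mm behind the tips, is held within 11 mm sideways of the last tack and 19 to 55 mm above its crest (tips 0 to 36 mm above), fingers within 22 degrees of straight down; the work has moved under 6 mm, the other things under 12 mm (horizontal distance between the grasp point and tack7 below 0.011 m and z of the grasp point in the frame of work between 0.0385 and 0.0745 m and (angle between the grasp point's own z axis and vertical above 2.75 rad or angle between the grasp point's own z axis and vertical below 0.39 rad) and linear speed of work below 0.01 m/s and distance of work from where it was at the start of the episode below 0.006 m and distance of each of pipe, hammer, brush, angle from where it was at the start of the episode below 0.012 m); the arm keeps its last pose, push and grip.
It fails at once if the robot touches the work (contact force between any of the fingers, the arm and work above 1 N).
It fails at once if the work is shifted or lifted (distance of work from where it was at the start of the episode above 0.006 m).
It fails at once if the pipe, hammer, brush or angle iron is moved or lifted (distance of any of pipe, hammer, brush, angle from where it was at the start of the episode above 0.012 m).
It also fails if it takes over 45 s, if anything falls off the work surface, if the arm or the gripper's body presses on something with over 40 N, if the wrist force passes 120 N, or if a joint passes its speed limit or range.

### The arm

A 7-joint arm with a two-finger parallel gripper is mounted at the origin on the work surface. World frame = base frame: x ahead of the robot, y to its left, z up, the work surface at z = 0. Lengths are in m, angles in rad, forces in N, time in s.
With the tool pointing down it reaches from about 0.4 to 0.875 m from the base axis. Payload 6.5 kg.
Tool frame: the origin (TCP) lies between the finger pads; the fingertips stand 11 mm ahead of it and the grasp point (between the pads) lies 8 mm behind it (nose_length is the distance from the TCP to the fingertips, in m); z points along the fingers, y is the direction in which the jaws open and shut (so a half turn about z gives the same grasp; the last joint's range is limited). The gripper opens to 85 mm and grips with 20 to 120 N. Pads are 22 mm wide; open, the fingers measure 114 mm over their backs; the gripper's body (76 mm by 85 mm) begins 54 mm behind the grasp point. The pads swing forward as they close: fully open they stand 13 mm farther back than shut.
Start: joints at [-1.248, 0.536, -0.004, 1.538, 0.003, 1.067, -0.071], TCP at [0.246, 0.601, 0.242] pointing down, gripper open.
Joint ranges: [-2.7, 2.7], [-0.37, 2.16], [-1.27, 1.26], [0.24, 2.4], [-1.31, 4.45], [0.19, 1.91], [-2.76, 2.76]. Speed limits (rad/s): [2.39, 2.39, 3.14, 3.14, 3.14, 3.14, 3.14].

### API

Orientations are given as a unit quaternion [x, y, z, w].
In Python, from rig import sense, capture, finish_job, spot_in, masks_of, nose_length gives the robot as it stands.
- The arm moves only by the tool arm_command, never from a script. Its arguments are lists of equal length, an entry for each row: "twist": the turn, a rotation vector about the world's x, y, z scaled (see below), a list of three; "xyz": the shift along the world's x, y, z scaled (see below), a list of three; "fingers": the finger opening in mm, from 0 to 85.4. In form: {"twist": [[rx, ry, rz], ...], "xyz": [[dx, dy, dz], ...], "fingers": [fingers, ...]}. A call has 1 to 5 rows; each row shifts and turns the pose as measured when the row begins; what a row does not reach is not made up. The controller multiplies each number of a shift by 250 mm and each number of a turn by 120 degrees. A row lasts 1/12 s, in which the tool goes at most 41.7 mm and 7.16 degrees, less where a joint would pass 70% of its speed; a pose out of reach is approached as far as the arm can. A call with a number of a shift or a turn outside -1 to 1 is refused whole. A call with a gripper value outside its range is refused whole. The fingers move at their own pace and stop on an object; "squeeze" is the grip in N (left out, the last holds). Time passes only in rows, so rows that do not move let the fingers close. It gives the time, the measured TCP pose, the force and the opening at its end, in the units of the state.
- sense(): the state, without advancing time (a new reading comes with each control period).
- capture(name): name is "scene" or "top" or "wrist"; returns a dict with "img" (480x640x3 uint8, blue, green, red), "intrinsics" (3x3 intrinsics, pixels), "cam_to_world" (4x4, takes a point from camera to world coordinates). Camera axes: x right, y up, looking along -z (the intrinsics and any distortion apply to the point x, -y, -z); pixel columns grow to the right and rows downward; lengths in m; the calibration is good to about 2 mm. A picture is of the moment at which its call begins. There is no depth.
- finish_job(): hands the job in, once; it reports no verdict.
Trained networks look in a picture, given as the dict that the camera call returned (one of the last four; its "shot" number tells which), for a name from the list of things; names that differ only in an ending like _2 or _b are one class to them, and where a whole thing is asked for, a point or a joint stands for the part that bears it (a point fixed in the world has none). Each returns a list of dicts, best first, with "score" (0 to 1); they miss things now and then, are a little off and sometimes report something else, mostly with a low value. They report only what shows in the picture. A call takes as long as a camera call.
- spot_in(query, picture): "extent" ([left, top, right, bottom] in pixels, round what is visible of it).
- masks_of(query, picture): "mask" (480x640 bool, what is visible of it) and "extent" ([left, top, right, bottom] in pixels, round what is visible of it).
The state is a dict: "time": time; "joint_positions": joint angles; "dq": joint speeds; "joint_torque": joint torques, N m; "position": TCP position; "tool_rot": TCP orientation; "contact_force": force on the tool from outside, world axes, zero at the start; "moment": the same for the moment, N m; "finger_gap": finger opening in m.
Only numpy, scipy, OpenCV 4.12 (cv2) and the standard library are available. Lean on these libraries where they do the work, as an engineer would, in place of code of your own. Each camera call takes 0.05 s, during which the arm holds its last target.

## Working session

There is one attempt and no reset: what is moved stays moved. The work goes in short steps, Python scripts to look and compute and a tool call to move; the robot and the scene stay as the last step left them, time stands still between calls to the robot, and variables do not carry over. Pictures are saved under pics/ and viewed, and the job is handed in when it is done.

Besides the shell and the picture viewer there is one more tool, called in YAML: its name, and indented under it one key for each argument. arm_command: Moves the arm, as the interface text tells. Its arguments: {"type":"object","properties":{"twist":{"type":"array","items":{"type":"array","items":{"type":"number","minimum":-1,"maximum":1}}},"xyz":{"type":"array","items":{"type":"array","items":{"type":"number","minimum":-1,"maximum":1}}},"fingers":{"type":"array","items":{"type":"number"}},"squeeze":{"type":"number"}},"required":["twist","xyz","fingers"]}

```bash
mkdir -p pics; ls
python3 - <<'E'
from rig import *
import cv2,pickle
s=sense();print({k:s[k] for k in('time','position','tool_rot','finger_gap','contact_force')},nose_length)
d={}
for n in('scene','top','wrist'):
    c=capture(n);d[n]=c;cv2.imwrite(f'pics/{n}0.png',c['img']);print(n,c['intrinsics'],c['cam_to_world'],[k for k in c])
    for q in('work','pipe'):
        r=spot_in(q,c);print(q,[(x['score'],x['extent']) for x in r][:2])
pickle.dump(d,open('d0.pkl','wb'))
E
```

```text
pics
{'time': 0.0, 'position': array([0.24618778, 0.60087179, 0.24136761]), 'tool_rot': array([ 1.93136960e-01,  9.81171372e-01, -9.18022464e-04, -9.82115602e-05]), 'finger_gap': 0.08517499670626731, 'contact_force': array([-0.79222785, -0.54127802, -0.13538033])} 0.011
scene [[438.72763175   0.         324.45614905]
 [  0.         438.72763175 238.41493323]
 [  0.           0.           1.        ]] [[ 0.52305467 -0.59383715  0.61136834  1.00616297]
 [ 0.85217174  0.37678434 -0.36309349 -0.19919188]
 [-0.01473561  0.71090857  0.70313005  0.55601226]
 [ 0.          0.          0.          1.        ]] ['img', 'intrinsics', 'cam_to_world', 'shot']
work [(0.61, [157.9, 229.8, 273.8, 332.6])]
pipe [(0.91, [183.7, 241.3, 216.0, 271.4])]
top [[567.89320561   0.         325.14915779]
 [  0.         567.89320561 240.64794948]
 [  0.           0.           1.        ]] [[ 0.02494622  0.99598944 -0.08592282  0.44016151]
 [-0.99957834  0.02612881  0.01266628  0.08215404]
 [ 0.01486054  0.08557061  0.99622128  1.09672445]
 [ 0.          0.          0.          1.        ]] ['img', 'intrinsics', 'cam_to_world', 'shot']
work []
pipe [(0.76, [410.3, 259.2, 438.5, 283.3]), (0.75, [423.0, 138.5, 476.4, 201.1])]
wrist [[408.66769193   0.         312.87067192]
 [  0.         408.66769193 236.23045333]
 [  0.           0.           1.        ]] [[ 0.37997975 -0.89196577 -0.2449744   0.1834627 ]
 [ 0.92499417  0.36610178  0.10176082  0.62622545]
 [-0.0010816  -0.26526695  0.9641744   0.3736546 ]
 [ 0.          0.          0.          1.        ]] ['img', 'intrinsics', 'cam_to_world', 'shot']
work []
pipe []
```

View pics/top0.png

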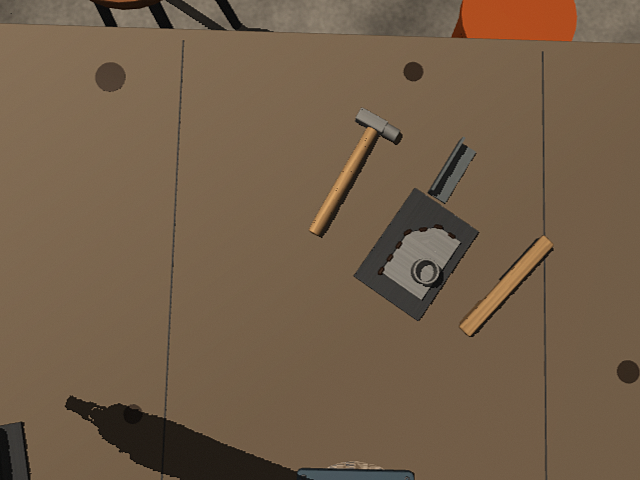

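View pics/scene0.png

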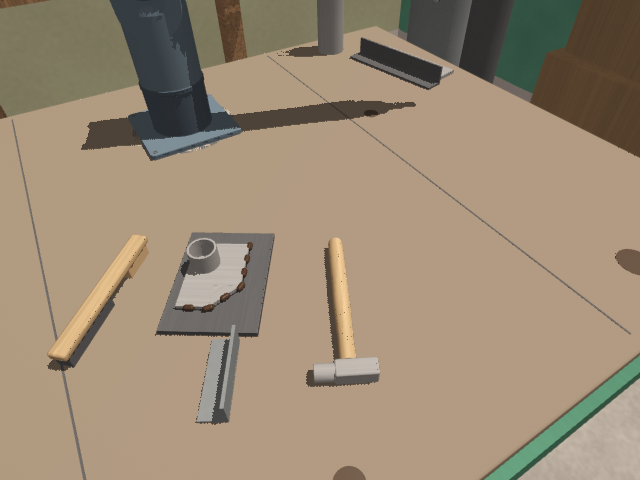

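Run:
```python
import cv2,pickle,numpy as np
d=pickle.load(open('d0.pkl','rb'))
t=d['top']['img'][170:340,330:500];cv2.imwrite('pics/topz.png',cv2.resize(t,(680,600)[:1]*1+(680,) if 0 else (600,600),interpolation=cv2.INTER_CUBIC))
t=d['scene']['img'][220:345,145:290];cv2.imwrite('pics/scz.png',cv2.resize(t,None,fx=4.6,fy=4.6,interpolation=cv2.INTER_CUBIC))
```

```text
(no output)
```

View pics/topz.png

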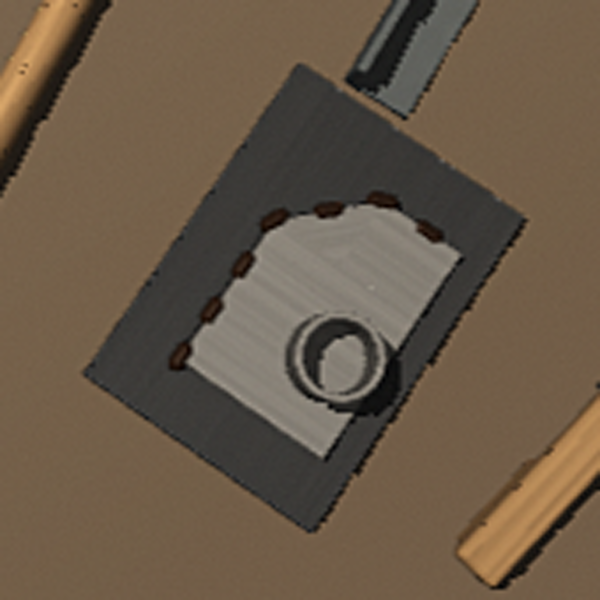

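View pics/scz.png

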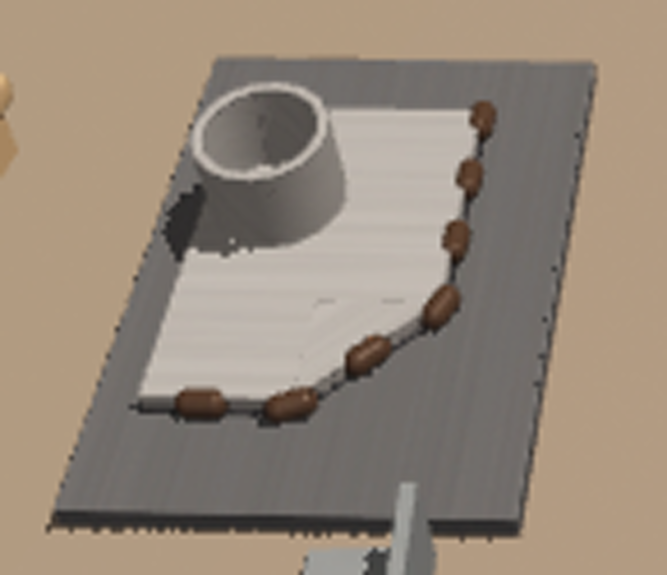

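```bash
cat > h.py <<'E'
import numpy as np
from scipy.optimize import least_squares
T=np.array([[-70,25],[-40,25],[-10,25],[20,25],[41.2,3.8],[62.4,-17.4],[62.4,-47.4]])/1e3
T3=np.c_[T,np.full(7,.018)]
C3=np.array([[102,63],[102,-87],[-108,-87],[-108,63]])/1e3;C3=np.c_[C3,np.full(4,.01)]
def W(p,X):
    c,s=np.cos(p[2]),np.sin(p[2]);return np.c_[X[:,:2]@np.array([[c,s],[-s,c]])+p[:2],X[:,2]]
def proj(cam,X):
    M=np.linalg.inv(cam['cam_to_world']);q=X@M[:3,:3].T+M[:3,3];q=q*[1,-1,-1]
    u=q@cam['intrinsics'].T;return u[:,:2]/u[:,2:]
def fit(obs,p0=(.5,0,-.57)):
    f=lambda p:np.concatenate([((proj(c,W(p,X))-uv)).ravel() for c,X,uv in obs])
    return least_squares(f,p0,loss='soft_l1')
E
python3 - <<'E'
from h import *;import pickle,cv2
d=pickle.load(open('d0.pkl','rb'))
tt=(np.array([(180,356),(211,309),(243,264),(274,219),(329,209),(383,199),(430,231)])+.5)/(600/170)-.5+[330,170]
tc=(np.array([(299,63),(525,216),(313,531),(85,373)])+.5)/(600/170)-.5+[330,170]
st=(np.array([(483,118),(470,177),(456,240),(441,306),(368,355),(290,405),(200,403)])+.5)/4.6-.5+[145,220]
t,s=d['top'],d['scene']
for o in([(t,T3,tt)],[(t,C3,tc)],[(s,T3,st)],[(t,T3,tt),(t,C3,tc),(s,T3,st)]):
    r=fit(o);print(r.x,r.cost,np.abs(r.fun).max())
print(W(r.x,T3))
E
```

```text
[ 0.52419062 -0.09826211 -0.5844258 ] 0.2589168961826791 0.4640369099208783
[ 0.52374325 -0.09911365 -0.58152812] 0.7412526337386993 0.8233387459620474
[ 0.52825484 -0.09893946 -0.58830369] 0.07794640361820648 0.17358140890266327
[ 0.52529754 -0.09854379 -0.58281081] 8.644962384666156 1.61775616965528
[[ 0.48061254 -0.03914471  0.018     ]
 [ 0.50566011 -0.0556559   0.018     ]
 [ 0.53070768 -0.07216708  0.018     ]
 [ 0.55575525 -0.08867827  0.018     ]
 [ 0.56178762 -0.11804646  0.018     ]
 [ 0.56782    -0.14741465  0.018     ]
 [ 0.55130881 -0.17246221  0.018     ]]
```

arm_command:
  twist:
    - [0, 0, 0]
    - [0, 0, 0]
    - [0, 0, 0]
    - [0, 0, 0]
    - [0, 0, 0]
  xyz:
    - [0.07, -0.14, 0]
    - [0.07, -0.14, 0]
    - [0.07, -0.14, 0]
    - [0.07, -0.14, 0]
    - [0.07, -0.14, 0]
  fingers: [15, 15, 15, 15, 15]

```text
time: 0.87
position: [0.3274, 0.4292, 0.2416]
tool_rot: [0.185, 0.983, 0.003, -0.002]
contact_force: [1.7, 0.2, -0.2]
finger_gap: 0.0256
```

arm_command:
  twist:
    - [0, 0, 0]
    - [0, 0, 0]
    - [0, 0, 0]
    - [0, 0, 0]
    - [0, 0, 0]
  xyz:
    - [0.07, -0.14, 0]
    - [0.07, -0.14, 0]
    - [0.07, -0.14, 0]
    - [0.06, -0.14, 0]
    - [0.05, -0.14, 0]
  fingers: [15, 15, 15, 15, 15]

```text
time: 1.28
position: [0.4109, 0.2452, 0.243]
tool_rot: [0.185, 0.983, 0.005, -0.001]
contact_force: [0.9, -0.2, -0.0]
finger_gap: 0.0149
```

arm_command:
  twist:
    - [0, 0, 0]
    - [0, 0, 0]
    - [0, 0, 0]
    - [0, 0, 0]
    - [0, 0, 0]
  xyz:
    - [0.04, -0.14, 0]
    - [0.04, -0.14, 0]
    - [0.02, -0.14, 0]
    - [0.02, -0.1, 0]
    - [0, 0, 0]
  fingers: [15, 15, 15, 15, 15]

```text
time: 1.7
position: [0.4445, 0.1003, 0.2448]
tool_rot: [0.191, 0.982, 0.005, 0.001]
contact_force: [-0.3, 0.4, -0.4]
finger_gap: 0.015
```

Run:
```python
from rig import *
import cv2,pickle
s=sense();print(s['position'],s['tool_rot'],s['joint_positions'],nose_length,s['finger_gap'])
c=capture('wrist');cv2.imwrite('pics/w1.png',c['img']);pickle.dump(c,open('w1.pkl','wb'))
```

```text
[0.44452264 0.10031338 0.24475995] [0.19066089 0.98164388 0.00469614 0.00128729] [-0.49655409  0.19596016  0.20503437  2.04316811 -0.05965964  0.90065569
  0.92857618] 0.011 0.014957502640631101
```

View pics/w1.png

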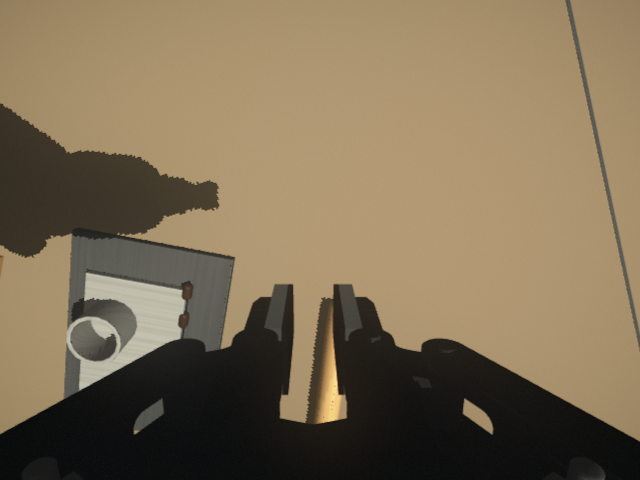

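arm_command:
  twist:
    - [0, 0, 0]
    - [0, 0, 0]
    - [0, 0, 0]
    - [0, 0, 0]
    - [0, 0, 0]
  xyz:
    - [0.1, -0.1, 0]
    - [0.1, -0.1, 0]
    - [0.1, -0.1, 0]
    - [0.1, -0.1, 0]
    - [0.1, -0.1, 0]
  fingers: [15, 15, 15, 15, 15]

```text
time: 2.17
position: [0.5693, -0.013, 0.2451]
tool_rot: [0.18, 0.984, 0.009, -0.001]
contact_force: [0.8, 1.3, 0.7]
finger_gap: 0.0153
```

arm_command:
  twist:
    - [0, 0, 0]
    - [0, 0, 0]
    - [0, 0, 0]
  xyz:
    - [0.1, -0.1, 0]
    - [0.1, -0.1, 0]
    - [0, 0, 0]
  fingers: [15, 15, 15]

```text
time: 2.42
position: [0.6259, -0.0657, 0.2447]
tool_rot: [0.179, 0.984, 0.009, 0.001]
contact_force: [-0.5, 0.0, -0.1]
finger_gap: 0.0147
```

Run:
```python
from rig import *
import cv2,pickle
from scipy.spatial.transform import Rotation as R
from h import *
s=sense();print(s['position'],s['tool_rot'],s['joint_positions'])
c=capture('wrist');im=c['img'].copy();cv2.imwrite('pics/w2raw.png',im);pickle.dump((c,s),open('w2.pkl','wb'))
p=(0.526,-.0987,-.585)
for a in np.r_[proj(c,W(p,T3)),proj(c,W(p,C3))]: cv2.drawMarker(im,tuple(int(round(v)) for v in a),(0,255,0),0,8)
M=R.from_quat(s['tool_rot']).as_matrix()
for k in(0,.011,.024):
  for y in(-.0075,.0075):
    a=proj(c,(s['position']+M@[0,y,k])[None])[0];print(k,y,a)
    cv2.drawMarker(im,tuple(int(round(v)) for v in a),(0,0,255),1,8)
cv2.imwrite('pics/w2.png',im)
```

```text
[ 0.62585338 -0.06573963  0.24472531] [0.17917506 0.98377811 0.00871295 0.00101105] [-0.15560107  0.50599636  0.27937293  1.61068969 -0.17511233  1.04459209
  1.38885089]
0 -0.0075 [294.40012795 321.68334901]
0 0.0075 [336.70460586 321.65185477]
0.011 -0.0075 [295.67369059 308.18919961]
0.011 0.0075 [335.09288762 308.15888325]
0.024 -0.0075 [296.97155323 294.43757741]
0.024 0.0075 [333.45043471 294.4086075 ]
```

View pics/w2.png

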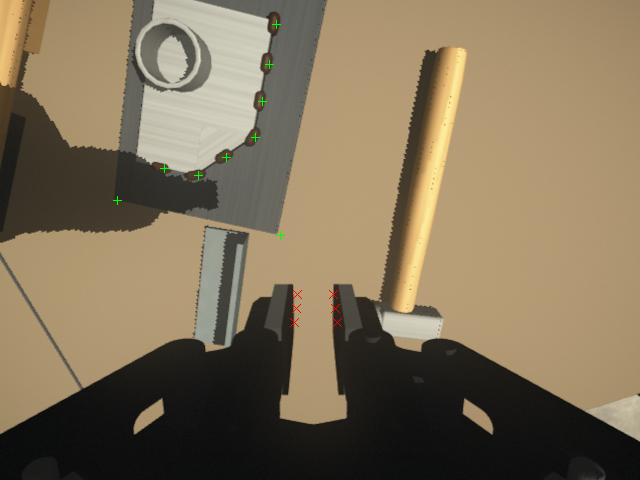

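Run:
```python
import cv2,pickle
from scipy.spatial.transform import Rotation as R
from h import *
c,s=pickle.load(open('w2.pkl','rb'))
M=R.from_quat(s['tool_rot']).as_matrix();print('zaxis',M[:,2])
for k in(-.002,.005,.011,.017,.024):
    print(k,*[proj(c,(s['position']+M@[x,.0075,k])[None])[0].round(1) for x in(-.011,.011)])
im=c['img'][0:200,100:310];cv2.imwrite('pics/w2z.png',cv2.resize(im,None,fx=3,fy=3,interpolation=cv2.INTER_CUBIC))
im=c['img'][260:420,240:400];cv2.imwrite('pics/w2f.png',cv2.resize(im,None,fx=3.5,fy=3.5,interpolation=cv2.INTER_CUBIC))
```

```text
zaxis [ 0.00511159  0.01678091 -0.99984612]
-0.002 [336.6 352.3] [337.5 295.2]
0.005 [335.5 342.2] [336.4 287.3]
0.011 [334.7 334.2] [335.5 281.1]
0.017 [334.  326.8] [334.7 275.4]
0.024 [333.1 318.8] [333.8 269.2]
```

View pics/w2z.png

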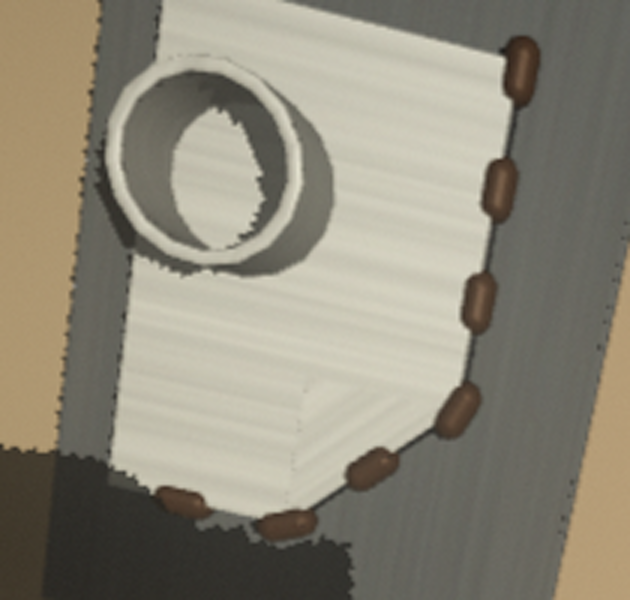

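View pics/w2f.png

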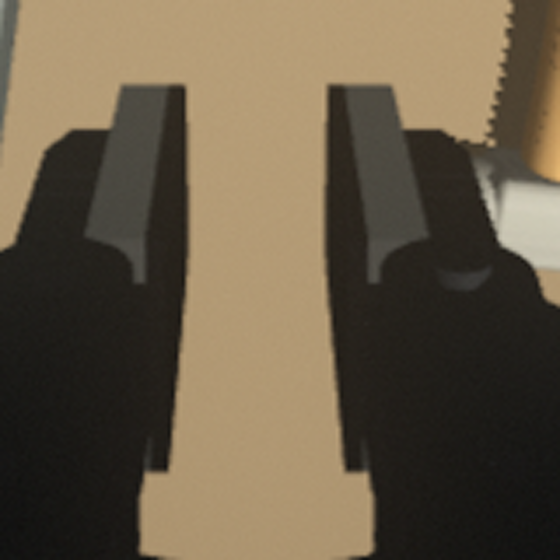

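Run:
```python
import pickle
from h import *
c,s=pickle.load(open('w2.pkl','rb'))
uv=(np.array([(521,70),(500,190),(479,303),(458,410),(372,468),(286,524),(181,502)])+.5)/3-.5+[100,0]
r=fit([(c,T3,uv)],(.526,-.0987,-.585));print(r.x,np.abs(r.fun).max())
p=(0.526,-.0987,-.585)
print(W(p,T3).round(4),W(r.x,T3).round(4))
```

```text
[ 0.52454245 -0.10064482 -0.58780552] 0.5265905961179556
[[ 0.4814 -0.0392  0.018 ]
 [ 0.5065 -0.0558  0.018 ]
 [ 0.5315 -0.0723  0.018 ]
 [ 0.5565 -0.0889  0.018 ]
 [ 0.5624 -0.1183  0.018 ]
 [ 0.5684 -0.1477  0.018 ]
 [ 0.5518 -0.1727  0.018 ]] [[ 0.4802 -0.041   0.018 ]
 [ 0.5051 -0.0577  0.018 ]
 [ 0.5301 -0.0743  0.018 ]
 [ 0.555  -0.0909  0.018 ]
 [ 0.5609 -0.1203  0.018 ]
 [ 0.5668 -0.1497  0.018 ]
 [ 0.5502 -0.1747  0.018 ]]
```

arm_command:
  twist:
    - [0, 0, 0]
    - [0, 0, 0]
    - [0, 0, 0]
    - [0, 0, 0]
    - [0, 0, 0]
  xyz:
    - [-0.12, 0.02, -0.07]
    - [-0.12, 0.02, -0.1]
    - [-0.12, 0.02, -0.1]
    - [-0.12, 0.02, -0.1]
    - [-0.1, 0.02, -0.08]
  fingers: [15, 15, 15, 15, 15]

```text
time: 2.88
position: [0.4821, -0.0277, 0.1329]
tool_rot: [0.173, 0.985, 0.013, 0.007]
contact_force: [0.7, 0.7, -0.5]
finger_gap: 0.0152
```

arm_command:
  twist:
    - [0, 0, 0]
  xyz:
    - [0, 0, 0]
  fingers: [15]

```text
time: 2.97
position: [0.4732, -0.0244, 0.1291]
tool_rot: [0.172, 0.985, 0.013, 0.001]
contact_force: [-1.0, -0.4, 0.1]
finger_gap: 0.0151
```

arm_command:
  twist:
    - [0, 0, 0]
    - [0, 0, 0]
    - [0, 0, 0]
    - [0, 0, 0]
  xyz:
    - [0.016, -0.03, -0.08]
    - [0.016, -0.03, -0.08]
    - [0, 0, -0.04]
    - [0, 0, 0]
  fingers: [15, 15, 15, 15]

```text
time: 3.3
position: [0.479, -0.0302, 0.0779]
tool_rot: [0.166, 0.986, 0.015, -0.0]
contact_force: [-0.3, 0.6, 0.4]
finger_gap: 0.0149
```

```bash
cat > look.py <<'E'
from rig import *
import cv2,sys
from scipy.spatial.transform import Rotation as R
from h import *
s=sense();M=R.from_quat(s['tool_rot']).as_matrix()
print('t',s['time'],'pos',s['position'].round(4),'F',s['contact_force'].round(2),'z',M[:,2].round(3))
g=s['position']-.008*M[:,2]
Tk=np.array([(.481,-.040),(.506,-.0567),(.531,-.0732),(.556,-.0898),(.562,-.119),(.5677,-.1485),(.551,-.1735)])
print('gp',g.round(4));print('to tacks mm',((Tk-g[:2])*1e3).round(1).tolist())
if len(sys.argv)>1:
    n=sys.argv[1]
    for cn,(f,wh) in {'scene':(5,60),'wrist':(3,100)}.items():
        c=capture(cn);tip=s['position']+.011*M[:,2]
        a=proj(c,tip[None])[0];x,y=[int(v) for v in a];print(cn,a)
        x0=max(x-wh,0);y0=max(y-wh,0)
        cv2.imwrite(f'pics/{n}_{cn}.png',cv2.resize(c['img'][y0:y+wh,x0:x+wh],None,fx=f,fy=f,interpolation=cv2.INTER_CUBIC))
E
python3 look.py a
```

```text
t 3.3 pos [ 0.479  -0.0302  0.0779] F [-0.3   0.6   0.39] z [ 0.004  0.031 -1.   ]
gp [ 0.4789 -0.0304  0.0859]
to tacks mm [[2.1, -9.6], [27.1, -26.3], [52.1, -42.8], [77.1, -59.4], [83.1, -88.6], [88.8, -118.1], [72.1, -143.1]]
scene [249.5805721 220.8518633]
wrist [314.78877618 306.06231359]
```

View pics/a_scene.png

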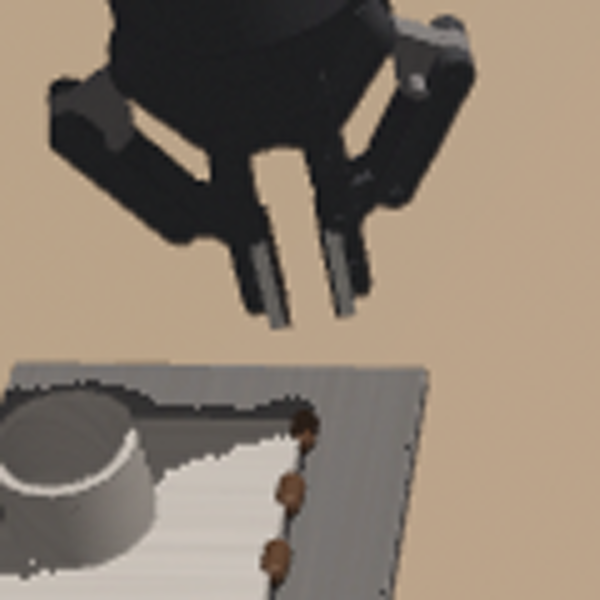

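View pics/a_wrist.png

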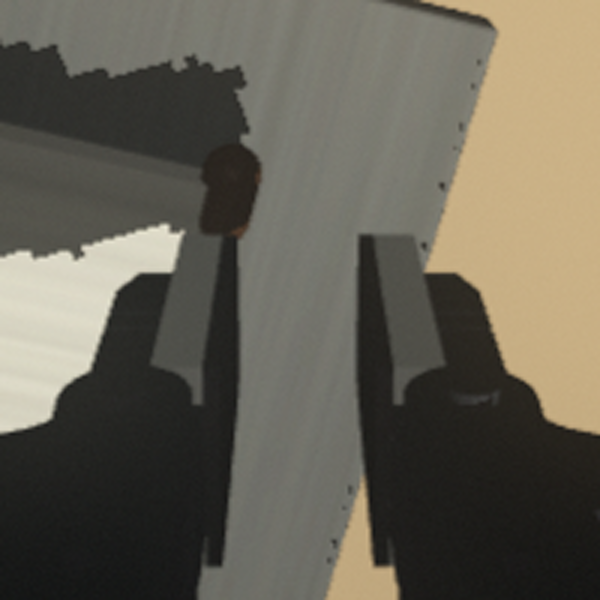

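arm_command:
  twist:
    - [-0.015, 0, 0]
    - [0, 0, 0]
    - [0, 0, 0]
  xyz:
    - [0.008, -0.04, 0]
    - [0, -0.01, -0.05]
    - [0, 0, 0]
  fingers: [15, 15, 15]

```text
time: 3.65
position: [0.4849, -0.0413, 0.0699]
tool_rot: [0.165, 0.986, 0.0, 0.006]
contact_force: [-0.2, 0.6, -0.3]
finger_gap: 0.015
```

```bash
python3 look.py b
```

```text
t 3.65 pos [ 0.4849 -0.0413  0.0699] F [-0.23  0.6  -0.32] z [ 0.012 -0.001 -1.   ]
gp [ 0.4848 -0.0413  0.0779]
to tacks mm [[-3.8, 1.3], [21.2, -15.4], [46.2, -31.9], [71.2, -48.5], [77.2, -77.7], [82.9, -107.2], [66.2, -132.2]]
scene [245.39836918 228.9825474 ]
wrist [313.87407524 304.98660103]
```

View pics/b_scene.png

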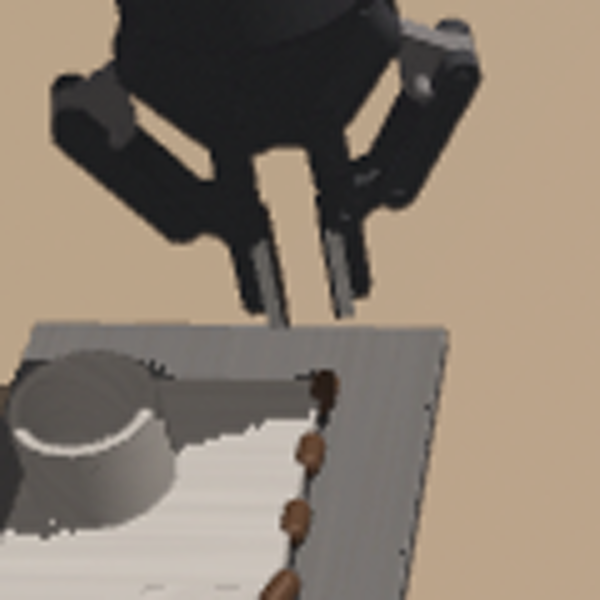

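View pics/b_wrist.png

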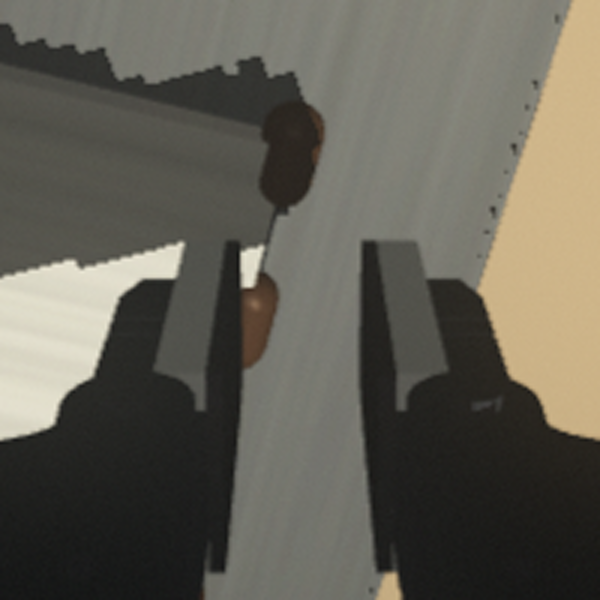

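arm_command:
  twist:
    - [0, 0, 0]
    - [0, 0, 0]
    - [0, 0, 0]
  xyz:
    - [-0.02, 0.004, -0.04]
    - [-0.004, 0, -0.04]
    - [0, 0, 0]
  fingers: [15, 15, 15]

```text
time: 4.0
position: [0.4824, -0.0389, 0.0535]
tool_rot: [0.165, 0.986, 0.002, 0.01]
contact_force: [0.8, -0.3, 0.4]
finger_gap: 0.0149
```

```bash
python3 look.py c
```

```text
t 4.0 pos [ 0.4824 -0.0389  0.0535] F [ 0.82 -0.31  0.37] z [ 0.02   0.001 -1.   ]
gp [ 0.4823 -0.0389  0.0615]
to tacks mm [[-1.3, -1.1], [23.7, -17.8], [48.7, -34.3], [73.7, -50.9], [79.7, -80.1], [85.4, -109.6], [68.7, -134.6]]
scene [247.50891462 234.73746444]
wrist [315.2465775  306.76485445]
```

View pics/c_scene.png

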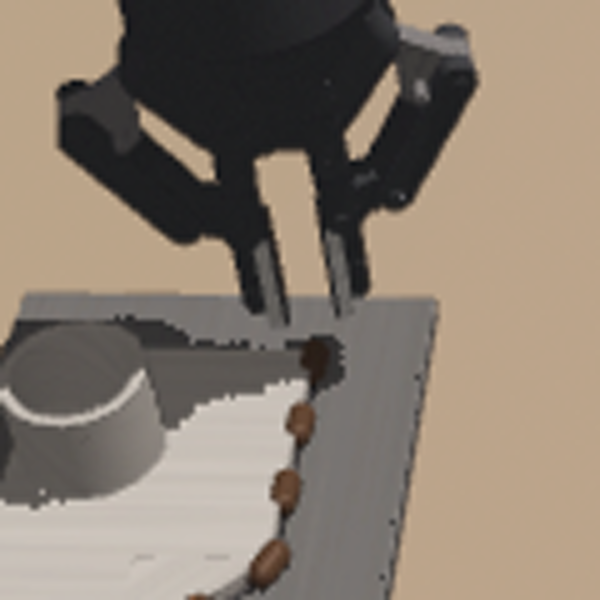

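View pics/c_wrist.png

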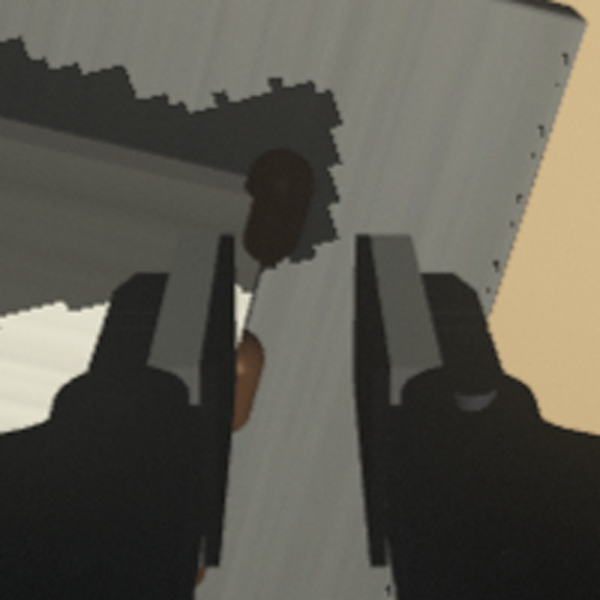

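```bash
cat > bp.py <<'E'
from h import *
def back(c,uv,z):
    r=np.linalg.inv(c['intrinsics'])@[uv[0],uv[1],1];r=c['cam_to_world'][:3,:3]@(r*[1,-1,-1]);o=c['cam_to_world'][:3,3]
    return o+r*(z-o[2])/r[2]
E
python3 - <<'E'
from bp import *;from rig import *
c=capture('wrist');print(back(c,(308,275),.019))
c=capture('scene');print(back(c,(250.1,246.1),.019))   # 187+315/5,174+360/5
E
```

```text
[ 0.47877572 -0.04066125  0.019     ]
[ 0.48682642 -0.03948846  0.019     ]
```

arm_command:
  twist:
    - [0, 0.01, 0]
    - [0, 0, 0]
    - [0, 0, 0]
    - [0, 0, 0]
  xyz:
    - [-0.004, -0.004, -0.02]
    - [0, 0, 0]
    - [0.032, -0.024, 0]
    - [0.032, -0.024, 0]
  fingers: [15, 15, 15, 15]

```text
time: 4.53
position: [0.4987, -0.052, 0.0497]
tool_rot: [0.164, 0.986, 0.0, -0.001]
contact_force: [0.4, -0.7, 0.2]
finger_gap: 0.015
```

```bash
python3 look.py
```

```text
t 4.5333 pos [ 0.4987 -0.052   0.0497] F [ 0.4  -0.66  0.19] z [-0.002  0.001 -1.   ]
gp [ 0.4987 -0.052   0.0577]
to tacks mm [[-17.7, 12.0], [7.3, -4.7], [32.3, -21.2], [57.3, -37.8], [63.3, -67.0], [69.0, -96.5], [52.3, -121.5]]
```

arm_command:
  twist:
    - [0, 0, 0]
    - [0, 0, 0]
    - [0, 0, 0]
  xyz:
    - [0.028, -0.02, -0.008]
    - [0.004, -0.004, 0]
    - [0, 0, 0]
  fingers: [15, 15, 15]

```text
time: 4.78
position: [0.5109, -0.0614, 0.0479]
tool_rot: [0.165, 0.986, -0.0, 0.001]
contact_force: [-0.7, -0.0, -0.8]
finger_gap: 0.015
```

```bash
python3 look.py
```

```text
t 4.7833 pos [ 0.5109 -0.0614  0.0479] F [-0.66 -0.02 -0.84] z [ 0.002 -0.    -1.   ]
gp [ 0.5109 -0.0614  0.0559]
to tacks mm [[-29.9, 21.4], [-4.9, 4.7], [20.1, -11.8], [45.1, -28.4], [51.1, -57.6], [56.8, -87.1], [40.1, -112.1]]
```

arm_command:
  twist:
    - [0, 0, 0]
    - [0, 0, 0]
    - [0, 0, 0]
    - [0, 0, 0]
  xyz:
    - [0.032, -0.02, 0]
    - [0.032, -0.02, 0]
    - [0, 0, 0]
    - [0, 0, 0]
  fingers: [15, 15, 15, 15]

```text
time: 5.12
position: [0.5287, -0.073, 0.0478]
tool_rot: [0.166, 0.986, -0.0, 0.001]
contact_force: [-0.4, -0.1, 0.3]
finger_gap: 0.015
```

```bash
python3 look.py d
```

```text
t 5.1167 pos [ 0.5287 -0.073   0.0478] F [-0.36 -0.08  0.32] z [ 0.001 -0.001 -1.   ]
gp [ 0.5286 -0.073   0.0558]
to tacks mm [[-47.6, 33.0], [-22.6, 16.3], [2.4, -0.2], [27.4, -16.8], [33.4, -46.0], [39.1, -75.5], [22.4, -100.5]]
scene [240.47944384 262.14763508]
wrist [315.50723739 307.77552539]
```

View pics/d_scene.png

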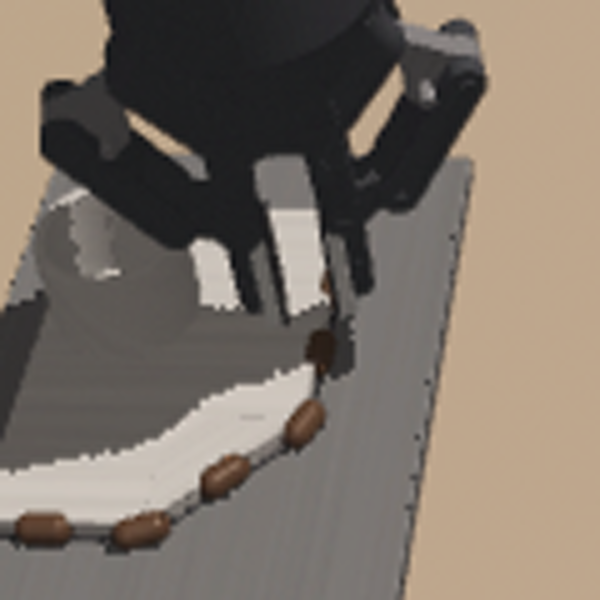

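View pics/d_wrist.png

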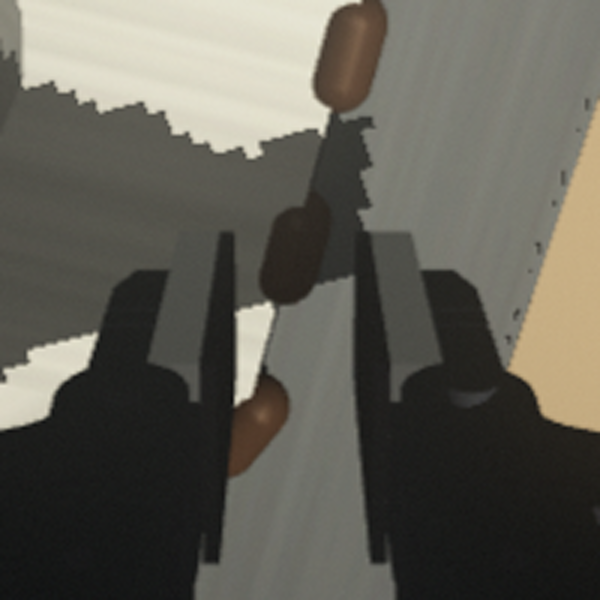

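arm_command:
  twist:
    - [0, 0, 0]
    - [0, 0, 0]
    - [0, 0, 0]
    - [0, 0, 0]
    - [0, 0, 0]
  xyz:
    - [0.036, -0.02, 0]
    - [0.036, -0.022, 0]
    - [0.03, -0.02, 0]
    - [0, 0, 0]
    - [0, 0, 0]
  fingers: [15, 15, 15, 15, 15]

```text
time: 5.63
position: [0.5564, -0.0895, 0.0479]
tool_rot: [0.165, 0.986, -0.0, 0.001]
contact_force: [-0.5, -0.0, -0.3]
finger_gap: 0.0149
```

```bash
python3 look.py e
```

```text
t 5.6333 pos [ 0.5564 -0.0895  0.0479] F [-0.45 -0.01 -0.3 ] z [ 0.001 -0.    -1.   ]
gp [ 0.5564 -0.0894  0.0559]
to tacks mm [[-75.4, 49.4], [-50.4, 32.7], [-25.4, 16.2], [-0.4, -0.4], [5.6, -29.6], [11.3, -59.1], [-5.4, -84.1]]
scene [237.93414914 277.54500089]
wrist [315.70990085 307.87376688]
```

View pics/e_wrist.png

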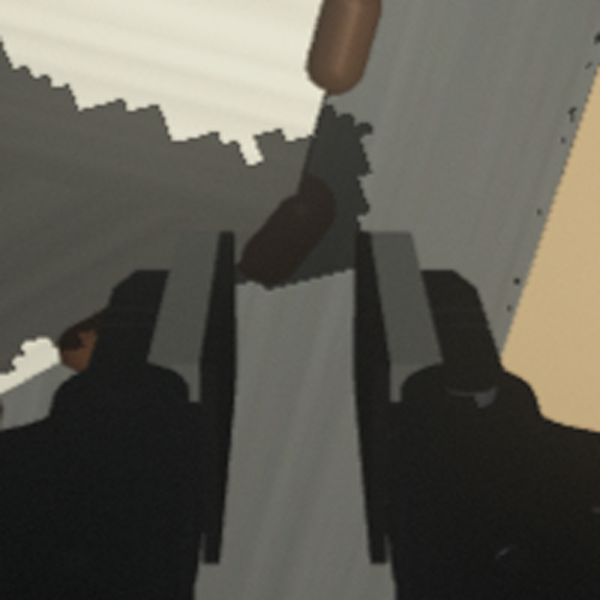

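View pics/e_scene.png

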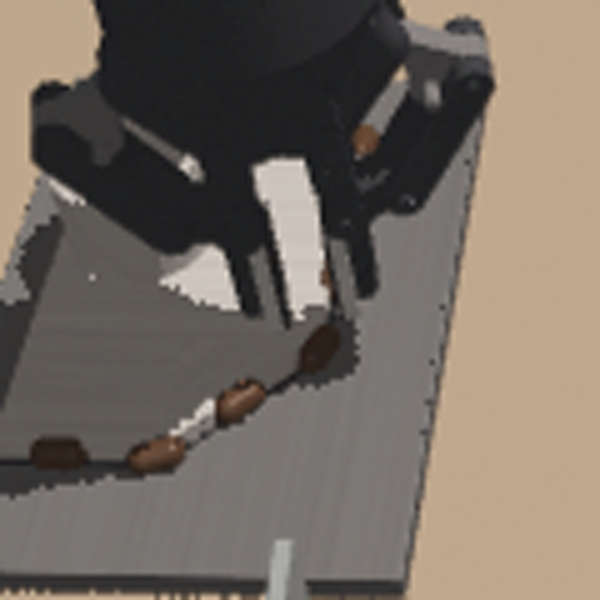

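arm_command:
  twist:
    - [0, 0, 0]
    - [0, 0, 0]
    - [0, 0, 0]
    - [0, 0, 0]
    - [0, 0, 0]
  xyz:
    - [0.006, -0.036, 0]
    - [0.006, -0.036, 0]
    - [0.006, -0.036, 0]
    - [0, 0, 0]
    - [0, 0, 0]
  fingers: [15, 15, 15, 15, 15]

```text
time: 6.15
position: [0.5597, -0.1194, 0.0478]
tool_rot: [0.165, 0.986, -0.0, -0.0]
contact_force: [0.3, 0.1, 0.2]
finger_gap: 0.015
```

```bash
python3 look.py f
```

```text
t 6.15 pos [ 0.5597 -0.1194  0.0478] F [0.25 0.07 0.2 ] z [-0. -0. -1.]
gp [ 0.5597 -0.1194  0.0558]
to tacks mm [[-78.7, 79.4], [-53.7, 62.7], [-28.7, 46.2], [-3.7, 29.6], [2.3, 0.4], [8.0, -29.1], [-8.7, -54.1]]
scene [220.63244211 287.02331326]
wrist [316.3674259  307.96437355]
```

View pics/f_wrist.png

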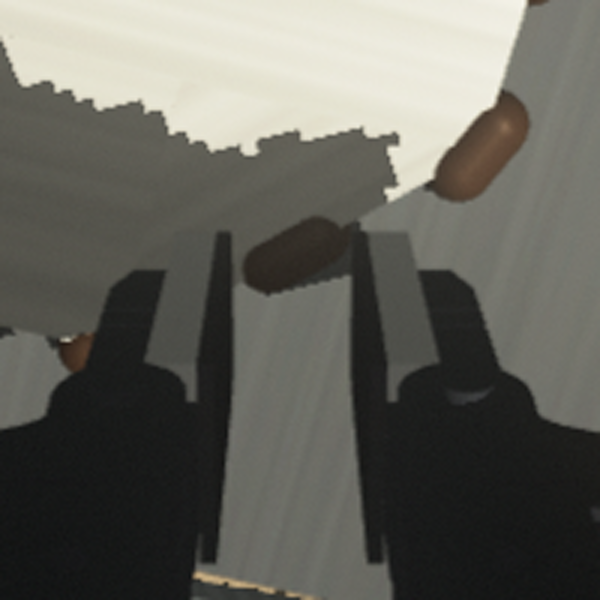

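View pics/f_scene.png

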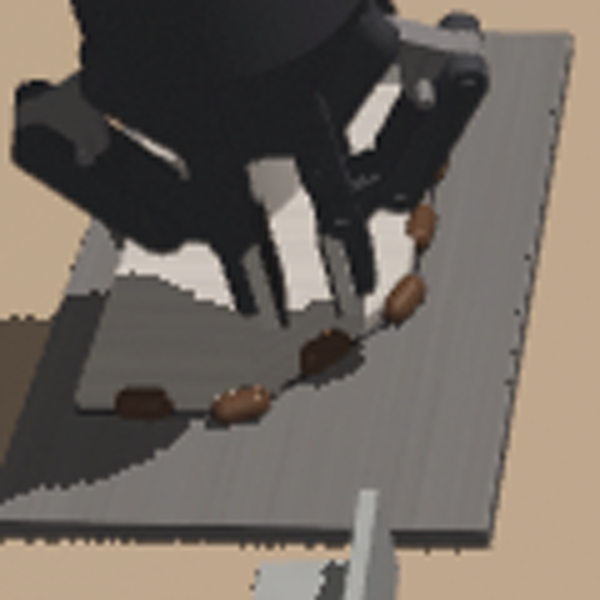

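Tack 5 is centred between the tips (wrist crop 297,255). On to tack 6.

arm_command:
  twist:
    - [0, 0, 0]
    - [0, 0, 0]
    - [0, 0, 0]
    - [0, 0, 0]
    - [0, 0, 0]
  xyz:
    - [0.012, -0.036, 0]
    - [0.012, -0.036, 0]
    - [0.01, -0.036, 0]
    - [0, 0, 0]
    - [0, 0, 0]
  fingers: [15, 15, 15, 15, 15]

```text
time: 6.67
position: [0.5692, -0.1484, 0.0479]
tool_rot: [0.164, 0.986, -0.0, -0.0]
contact_force: [-0.5, 0.3, -0.3]
finger_gap: 0.0149
```

```bash
python3 look.py g
```

```text
t 6.6667 pos [ 0.5692 -0.1484  0.0479] F [-0.47  0.27 -0.3 ] z [-0. -0. -1.]
gp [ 0.5692 -0.1484  0.0559]
to tacks mm [[-88.2, 108.4], [-63.2, 91.7], [-38.2, 75.2], [-13.2, 58.6], [-7.2, 29.4], [-1.5, -0.1], [-18.2, -25.1]]
scene [204.68430026 299.3872967 ]
wrist [316.27337693 308.02850448]
```

View pics/g_wrist.png

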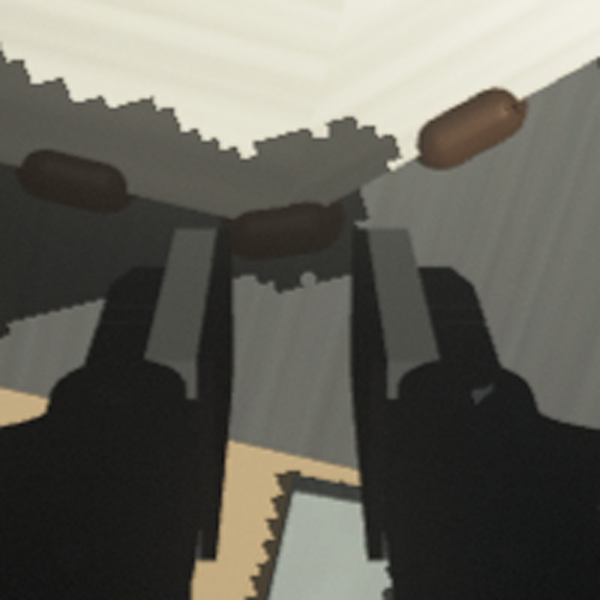

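View pics/g_scene.png

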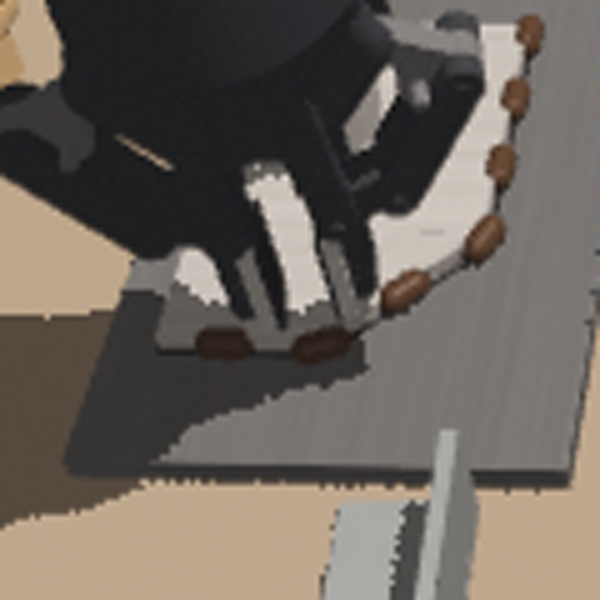

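arm_command:
  twist:
    - [0, 0, 0]
    - [0, 0, 0]
    - [0, 0, 0]
    - [0, 0, 0]
    - [0, 0, 0]
  xyz:
    - [-0.016, 0, 0]
    - [0, 0, 0]
    - [-0.022, -0.036, 0]
    - [-0.024, -0.036, 0]
    - [-0.01, -0.02, 0]
  fingers: [15, 15, 15, 15, 15]

```text
time: 7.18
position: [0.5495, -0.1696, 0.0477]
tool_rot: [0.162, 0.987, 0.001, -0.001]
contact_force: [0.9, -0.7, -0.1]
finger_gap: 0.0151
```

arm_command:
  twist:
    - [0, 0, 0]
    - [0, 0, 0]
    - [0, 0, 0]
  xyz:
    - [0, 0, 0]
    - [0, 0, 0]
    - [0, 0, 0]
  fingers: [15, 15, 15]

```text
time: 7.43
position: [0.5476, -0.173, 0.0478]
tool_rot: [0.164, 0.986, -0.0, -0.001]
contact_force: [0.2, 0.3, -0.3]
finger_gap: 0.0151
```

```bash
python3 look.py i
```

```text
t 7.4333 pos [ 0.5476 -0.173   0.0478] F [ 0.18  0.3  -0.29] z [-0.002  0.    -1.   ]
gp [ 0.5476 -0.173   0.0558]
to tacks mm [[-66.6, 133.0], [-41.6, 116.3], [-16.6, 99.8], [8.4, 83.2], [14.4, 54.0], [20.1, 24.5], [3.4, -0.5]]
scene [183.87294581 296.61663404]
wrist [314.86256656 308.08926486]
```

View pics/i_wrist.png

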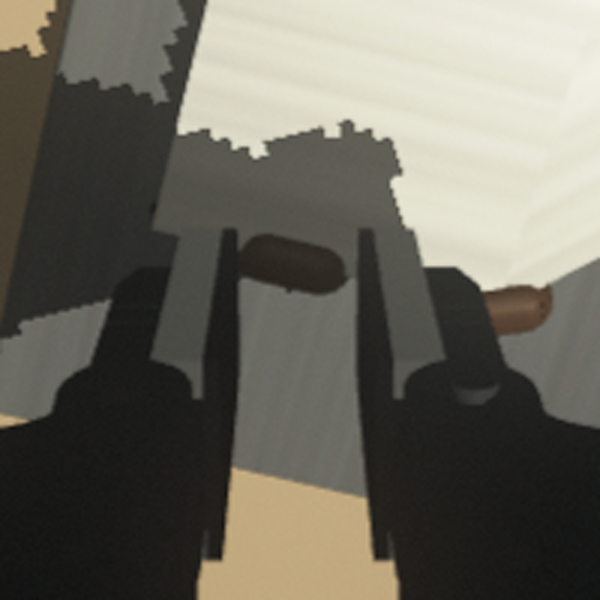

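View pics/i_scene.png

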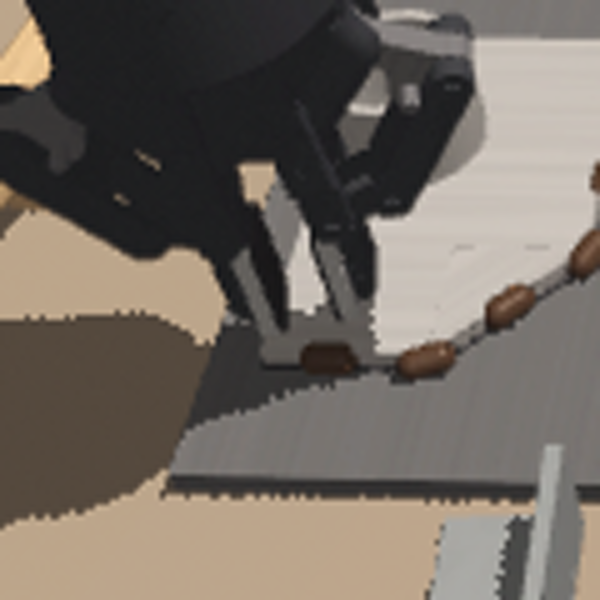

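arm_command:
  twist:
    - [0, 0, 0]
    - [0, 0, 0]
    - [0, 0, 0]
    - [0, 0, 0]
  xyz:
    - [0.006, 0, 0]
    - [0, 0, 0]
    - [0, 0, 0]
    - [0, 0, 0]
  fingers: [15, 15, 15, 15]

```text
time: 7.87
position: [0.5504, -0.1711, 0.0478]
tool_rot: [0.163, 0.987, 0.0, -0.001]
contact_force: [0.1, -0.7, 0.1]
finger_gap: 0.0151
```

```bash
python3 look.py
python3 - <<'E'
from bp import *;from rig import *;import cv2,pickle
s=sense();c=capture('wrist');x,y=314.9-100+98,308.1-101+88
print(s['dq'].round(3),back(c,(313,295),.019))
d=pickle.load(open('d0.pkl','rb'))['scene'];c=capture('scene')
cv2.imwrite('pics/fin.png',c['img'])
a=cv2.absdiff(c['img'],d['img']);cv2.imwrite('pics/diff.png',cv2.convertScaleAbs(a,alpha=2))
E
```

```text
t 7.8667 pos [ 0.5504 -0.1711  0.0478] F [ 0.14 -0.67  0.05] z [-0.001  0.001 -1.   ]
gp [ 0.5504 -0.1711  0.0558]
to tacks mm [[-69.4, 131.1], [-44.4, 114.4], [-19.4, 97.9], [5.6, 81.3], [11.6, 52.1], [17.3, 22.6], [0.6, -2.4]]
[-0.003  0.002 -0.004 -0.001  0.002  0.002  0.   ] [ 0.55231371 -0.17272459  0.019     ]
```

View pics/diff.png

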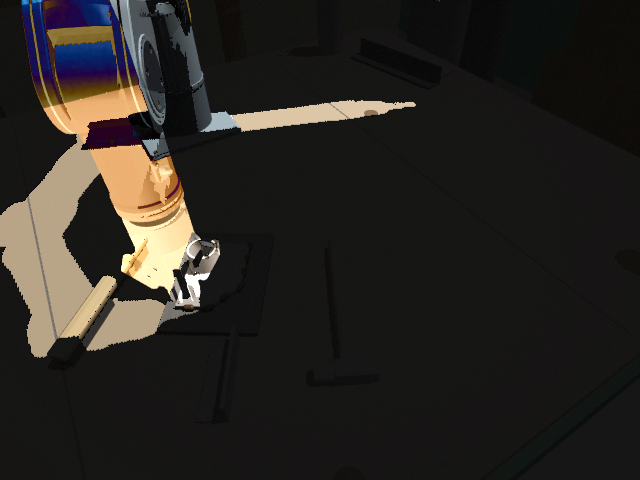

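The difference picture shows only the arm and its shadow. The work, hammer and angle iron have no edge shifts. The arm is still and above tack 7.

```bash
python3 -c "
from rig import *
print(finish_job())"
```

```text
the job is handed in; nothing more can be done
None
```

I ran the dry run along all seven tacks in order and handed the job in at about 7.9 s, with the tips held still above tack 7. No verdict was reported.

- **Path:** The fingers were within about 1.2° of straight down. The tips were about 17–19 mm above the crests from just after tack 1 to the end. At tack 1 they were about 23 mm up, above the 1–2 cm you asked for but inside the judged band, and they came down as the arm left it. I confirmed the position from camera pictures at tacks 1 and 3–7. For tack 2 I relied on the measured path only: the arm slid about 7 mm past it along the seam without a stop.
- **Last check:** The grasp point was about 2.5 mm sideways from tack 7 and about 36 mm above its crest. The joints were at rest and the measured force stayed under about 1 N, within sensor noise.
- **Disagreement:** The cameras differed by up to about 4 mm on the pose of the work, and by up to about 8 mm for tack 1 alone. I used an average of the fits.
- **Things left alone:** Comparing the first and last pictures showed no shift of the work, hammer or angle iron. The arm and its shadow partly covered the pipe and brush, so for those I saw no sign of movement but could not fully check.

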